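# Check a rotator drive's sprung tensioner and latch its guard

### The arm

A 7-joint arm with a two-finger parallel gripper is mounted at the origin on the work surface. World frame = base frame: x ahead of the robot, y to its left, z up, the work surface at z = 0. Lengths are in m, angles in rad, forces in N, time in s.
With the tool pointing down it reaches from about 0.4 to 0.925 m from the base axis. Payload 4.1 kg.
Tool frame: the origin (TCP) lies between the finger pads; the fingertips stand ahead of it and the grasp point (between the pads) lies 3 mm ahead of it (manip.tcp_to_tips is the z of the fingertips in the tool frame, in m); z points along the fingers, y is the line along which they close (so a half turn about z gives the same grasp; the last joint's range is limited). The gripper opens to 85 mm and grips with 20 to 120 N. Pads are 22 mm wide; open, the fingers measure 114 mm over their backs; the gripper's body (76 mm by 85 mm) begins 54 mm behind the grasp point. The pads swing forward as they close: fully open they stand 13 mm farther back than shut.
Start: joints at [-1.42, 0.398, 0.045, 1.537, -0.019, 1.207, -0.051], TCP at [0.161, 0.63, 0.253] pointing down, gripper open.
Joint ranges: [-2.82, 2.82], [-0.49, 2.23], [-1.37, 1.46], [0, 2.46], [-1.36, 4.5], [0.23, 2], [-2.94, 2.94]. Speed limits (rad/s): [2.57, 2.57, 3.14, 3.14, 3.14, 3.14, 3.14].

### API

Orientations are given as a unit quaternion [w, x, y, z].
In Python, from rig import manip, cams, workorder gives the robot as it stands. Calls block until the motion is done:
- manip.move_ptp(position, orientation): joint-space move of the TCP to a pose.
- manip.move_linear(position, ori=None, rate=0.15): straight line of the TCP; ori=None keeps the orientation; rate is the mean speed in m/s.
- manip.move_j(angles): joint-space move.
- manip.open_gripper() and manip.close(grasp_force=None): open the fingers fully, or close them until they stop; grasp_force is the grip in N (None keeps the last).
- manip.dwell(seconds).
- manip.ik(position, orientation): joint angles nearest the present ones, or None.
- cams.read_camera(name): name is "scene" or "top" or "wrist"; returns a dict with "img" (384x512x3 uint8, red, green, blue), "vfov" (degrees; the focal length in pixels is half the picture's height over the tangent of half this angle, whatever the lens; pixels are square), "cx", "cy" (the principal point, pixels), "origin" and "orientation" of the camera in the world. Camera axes: x right, y up, looking along -z (the intrinsics and any distortion apply to the point x, -y, -z); pixel columns grow to the right and rows downward; lengths in m; the calibration is good to about 2 mm. A picture is of the moment at which its call begins. There is no depth.
A pose or a line that the arm cannot do raises manip.Unreachable and nothing moves.
- workorder.hand_in(): hands the job in; it is judged then, once.
Trained networks look in a picture, given as the dict that the camera call returned (one of the last four; its "shot" number tells which), for a name from the list of things; names that differ only in an ending like _2 or _b are one class to them, and where a whole thing is asked for, a point or a joint stands for the part that bears it (a point fixed in the world has none). Each returns a list of dicts, best first, with "p" (0 to 1); they miss things now and then, are a little off and sometimes report something else, mostly with a low value. They report only what shows in the picture. A call takes as long as a camera call.
- cams.masks_of(picture, label): "pixels" (384x512 bool, what is visible of it).
- cams.tip_of(picture, label): "location" ([x, y, z] in m, in world coordinates, good to about 4 mm: a listed point, or the origin of a listed thing).
Readings, each from a call of its own:
- manip.current_clock(): time.
- manip.current_q(): joint angles.
- manip.current_qvel(): joint speeds.
- manip.current_joint_torque(): joint torques, N m.
- manip.current_tcp_pos(): TCP position.
- manip.current_ee_rot(): TCP orientation.
- manip.current_force(): force on the tool from outside, world axes, zero at the start.
- manip.current_moment(): the same for the moment, N m.
- manip.current_gripper_width(): opening from 0.0 (shut) to 1.0 (fully open).
- manip.current_gripper_force(): force on a finger pad.
Only numpy, scipy, OpenCV 4.12 (cv2) and the standard library are available. Lean on these libraries where they do the work, as an engineer would, in place of code of your own. Each camera call takes 0.05 s, during which the arm holds its last target. There are 200 camera calls.

### The job

Check the sprung tensioner of the tube rotator's drive: reach in under the clear cover, push the orange roller away from the black drive wheel until the pointer stands in the green band, hold it there for a good second without ever running into the red, then ease it back to its rest, not letting it snap back. Afterwards slide the clear guard fully shut until its catch clicks, and leave the other things on the bench where they are.

Things in the scene. Friction and masses are not known exactly. Their poses are not given: they have to be found in the camera images.
- drive: Fixed drive unit of a tube rotator, white and grey. Frame: origin on the bench, z up, -x is its open front (facing the robot's left), +y its left as seen from that front (away from the robot). All offsets here are mm in this frame. Deck x -125..145, y -140..315, top z 20. Control housing x 0..145, y 125..300, top z 90, disc beside it to y 336, z 113. Catch housing x -125..-91, y -139..-97, top z 85, its red pin to z 97.
- cover_edge (a point): Middle of the front edge of the fixed clear cover over the drive compartment (at x -87, y 0, z 95; drive's axes). Cover: x -87..145, y -111..111, z 95..100. It overhangs the push roller: only a tool tilted 35 to 45 deg from vertical, leaning in from the front below this edge, reaches it. Side cheeks at y +-108 start at x -30. Black drive wheel: radius 35 at x 13, y -31.
- tensioner_pivot (a point): Upright pivot axis of the tensioner arm: x 50, y 35 of the drive frame, z 55 mm; fixed to the drive, with its axes.
- roller (a point): Centre of the upright orange push roller on the arm's free end: 22 mm diameter, z 30..80, not spinning. At rest x -60.5, y -11.7; pushed to +y it moves as x = 50 - 120 cos(q - 0.40), y = 35 + 120 sin(q - 0.40), q = joint tensioner in rad. Push on its -y side; the deck is clear there for x -100..-35, y -95 to the roller. The arm's bar is at z 64..72.
- pointer_tip (a point): Tip of the black pointer above the clear cover, 82 mm from the pivot, z 104 mm, turning with the arm over a white scale with black ticks every 5 deg from 0 to 45. Green band 22 to 32 deg, red from 36 deg. The pointer only indicates; it cannot be pushed.
- tensioner (a joint): Swing of the tensioner arm in rad, 0 at rest on its stop, at most 0.785. Green band 0.384 to 0.559 (middle 0.471 = 27 deg), red from 0.628. A spring returns it: about 3 N at the roller to start, 8 N in the green band; if let slip it snaps back at up to 5 rad/s.
- guard (a joint): Opening of the clear sliding guard in m, 0 = shut, 0.20 = fully open; starts open by 0.17 or more. Slides along the drive's y in the front rail (x -112 mm), shuts towards -y. Friction 1.5 N, and it stays where left; from 0.022 to 0.012 the spring catch resists (5 to 10 N), from about 0.008 it clicks over and draws the guard home, below 0.003.
- guard_handle (a point): Centre of the blue upright block handle on the guard's front: 32 (x) x 16 (y) x 50 mm (z 35..85), at x -130.5, y = opening. Push its +y side towards -y, or pinch it across y from above. Panel: y -95..95 when shut, 5 mm thick, z 29..100, with a low tongue (z 34..50) 33 mm beyond its -y end.
- slide_box: Bystander: red box, 100 x 70 x 40 mm, loose on the control housing; origin at its underside.
- reagent_bottle: Bystander: amber bottle, 66 mm diameter, 150 mm high, loose on the bench behind the unit; origin at its underside.
- tip_box: Bystander: blue box with clear lid, 120 x 85 x 66 mm, loose behind the unit; origin at its underside.
- petri_dishes: Bystander: two stacked dishes, 90 mm diameter, 29 mm high, loose in front of the unit; origin at the underside.
- beaker: Bystander: glass beaker, 72 mm diameter, 90 mm high, loose some way in front of the unit; origin at its underside.

How it is judged:
By the outcome, as a careful person would: the job done as asked, in the order asked, and still so for the second after the job is handed in, with the robot touching nothing.
It also fails if it takes over 59 s, if anything falls off the work surface, if the arm or the gripper's body presses on something with over 40 N, if the wrist force passes 120 N, or if a joint passes its speed limit or range.

## Working session

There is one attempt and no reset: what is moved stays moved. The work goes in short steps, each a Python script; the robot and the scene stay as the last script left them, time stands still between calls to the robot, and variables do not carry over. Pictures are saved under pics/ and viewed, at most 10 in all, crops included, and the job is handed in when it is done.

```bash
mkdir -p pics; cat > h.py <<'E'
import numpy as np, cv2
from rig import manip, cams, workorder
def save(p,n): cv2.imwrite(f'pics/{n}.png', cv2.cvtColor(p['img'],cv2.COLOR_RGB2BGR))
E
python3 - <<'E'
from h import *
ims=[]
for c in ['scene','top']:
    p=cams.read_camera(c); save(p,c+'0'); print(c,p['origin'],p['orientation'],p['vfov'],p['cx'],p['cy'],[k for k in p])
    for n in ['drive','cover_edge','tensioner_pivot','roller','pointer_tip','guard_handle','slide_box','petri_dishes','beaker','reagent_bottle','tip_box']:
        print(n,[(np.round(d['location'],3).tolist(),round(d['p'],2)) for d in cams.tip_of(p,n)[:2]])
print(manip.current_clock(),manip.tcp_to_tips,manip.current_ee_rot(),manip.current_force())
E
```

```text
scene [ 1.06937993 -0.2166766   0.79350213] [0.7541408  0.25230692 0.18869064 0.57620198] 50.30696227551596 254.23905330279425 189.68734092212046 ['img', 'vfov', 'cx', 'cy', 'origin', 'orientation', 'shot']
drive [([0.475, -0.028, -0.001], 0.58)]
cover_edge [([0.499, 0.051, 0.097], 0.59), ([0.534, 0.233, 0.002], 0.35)]
tensioner_pivot [([0.529, 0.236, 0.001], 0.64)]
roller []
pointer_tip [([0.484, -0.002, 0.104], 0.45), ([0.686, 0.037, 0.062], 0.31)]
guard_handle [([0.69, 0.038, 0.062], 0.74), ([0.501, 0.055, 0.096], 0.2)]
slide_box [([0.651, -0.169, 0.094], 0.93), ([0.416, -0.263, -0.002], 0.49)]
petri_dishes [([0.531, 0.234, 0.003], 0.57), ([0.416, -0.266, -0.006], 0.34)]
beaker [([0.688, 0.039, 0.065], 0.73), ([0.705, 0.265, -0.0], 0.6)]
reagent_bottle [([0.417, -0.264, -0.003], 0.64)]
tip_box [([0.537, -0.319, 0.002], 0.81)]
top [ 0.45041797 -0.07368676  1.07455458] [-0.70053489 -0.03811228  0.03912655  0.71152473] 49.42199596937447 255.7802606193521 193.2252232484269 ['img', 'vfov', 'cx', 'cy', 'origin', 'orientation', 'shot']
drive [([0.472, -0.025, 0.001], 0.72)]
cover_edge [([0.502, 0.056, 0.1], 0.86)]
tensioner_pivot []
roller []
pointer_tip [([0.71, 0.268, 0.001], 0.43), ([0.412, -0.264, -0.002], 0.29)]
guard_handle [([0.686, 0.036, 0.058], 0.64)]
slide_box [([0.654, -0.17, 0.092], 0.73)]
petri_dishes [([0.532, 0.237, 0.001], 0.63)]
beaker [([0.71, 0.268, 0.0], 0.7)]
reagent_bottle [([0.412, -0.261, 0.001], 0.94)]
tip_box [([0.54, -0.318, -0.0], 0.78)]
1.2 0.022 [1.35321047e-05 1.24508304e-01 9.92218564e-01 5.49033934e-05] [-0.38664957  0.79972127  0.26751547]
```

```bash
python3 -c "
import cv2,numpy as np
a=cv2.imread('pics/scene0.png');b=cv2.imread('pics/top0.png')
cv2.imwrite('pics/both.png',cv2.resize(np.vstack([a,b]),(400,600)) ) if 0 else None"; ls; ls pics
```

```text
h.py
pics
scene0.png
top0.png
```

View pics/scene0.png

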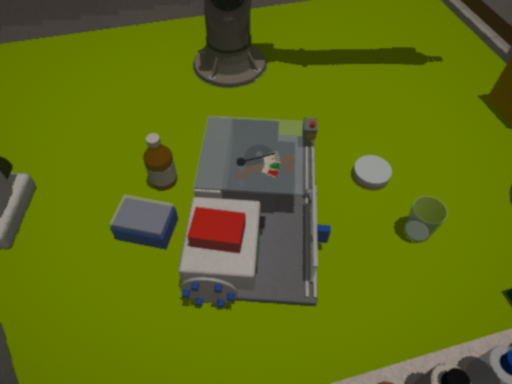

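View pics/top0.png

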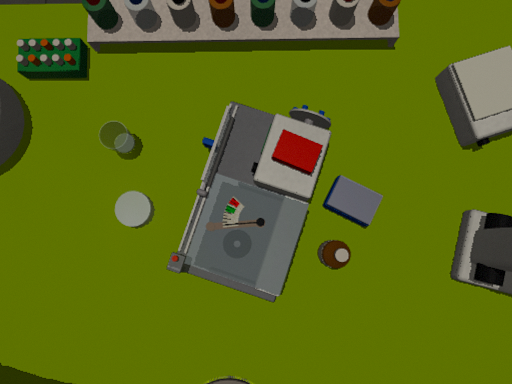

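The top view shows the drive compartment: red catch pin about (176,258), pivot disc (260,222), pointer lying along the orange arm to about (222,226), and blue handle (208,143). In the scene view the pin is about (312,125), the pivot (241,161) and the handle (323,233). I'll fit the drive pose from these.

```bash
cat >> h.py <<'E'
from scipy.spatial.transform import Rotation as R
from scipy.optimize import least_squares
def rot(q): return R.from_quat([q[1],q[2],q[3],q[0]])
def proj(p,X):
    f=192/np.tan(np.radians(p['vfov'])/2); c=rot(p['orientation']).inv().apply(np.asarray(X)-p['origin'])
    return np.stack([p['cx']+f*c[...,0]/-c[...,2], p['cy']-f*c[...,1]/-c[...,2]],-1)
def ray(p,uv,z):
    f=192/np.tan(np.radians(p['vfov'])/2)
    d=rot(p['orientation']).apply([(uv[0]-p['cx'])/f,-(uv[1]-p['cy'])/f,-1]); o=np.array(p['origin'])
    return o+d*(z-o[2])/d[2]
def blob(p,lo,hi,box):
    h=cv2.cvtColor(p['img'],cv2.COLOR_RGB2HSV); m=cv2.inRange(h,np.array(lo),np.array(hi)); k=np.zeros_like(m)
    x0,y0,x1,y1=box; k[y0:y1,x0:x1]=m[y0:y1,x0:x1]
    ys,xs=np.nonzero(k); return np.array([xs.mean(),ys.mean()]),len(xs)
def d2w(T,X):
    c,s=np.cos(T[2]),np.sin(T[2]); X=np.asarray(X,float)
    return np.array([T[0]+c*X[0]-s*X[1],T[1]+s*X[0]+c*X[1],X[2]])
E
python3 - <<'E'
from h import *
out=[]
t=cams.read_camera('top'); s=cams.read_camera('scene')
obs=[]
for p,pb,vb,hb in ((t,(166,248,186,268),(253,215,268,230),(200,135,214,150)),(s,(304,118,320,131),(234,154,248,168),(316,223,332,243))):
    a,n=blob(p,(0,150,70),(8,255,255),pb); b,m=blob(p,(0,0,0),(180,255,45),vb); h,k=blob(p,(105,150,50),(130,255,255),hb)
    print(a,n,b,m,h,k); 
    print('pin',ray(p,a,.097),'piv',ray(p,b,.104),'handle',ray(p,h,.075))
    obs+=[(ray(p,a,.095)[:2],(-.108,-.118)),(ray(p,b,.104)[:2],(.050,.035))]
for X,l in (((.473,-.027),(0,0)),((.501,.054),(-.087,0))): obs.append((np.array(X),l))
def res(T): return np.concatenate([d2w(T,(*l,0))[:2]-o for o,l in obs])
r=least_squares(res,[.473,-.027,-1.9]); T=r.x; print(T,np.round(r.fun.reshape(-1,2)*1e3,1)); np.save('T.npy',T)
c,s_=np.cos(T[2]),np.sin(T[2])
for h in ((.688,.038),): d=np.array(h)-T[:2]; print('handle local',c*d[0]+s_*d[1],-s_*d[0]+c*d[1])
# overlay
im=t['img'].copy()
for X in [(-.125,-.14,.02),(.145,-.14,.02),(.145,.315,.02),(-.125,.315,.02),(-.087,-.111,.1),(-.087,.111,.1),(.145,.111,.1),(.145,-.111,.1),(0,.125,.09),(.145,.125,.09),(-.0605,-.0117,.08),(.013,-.031,.08),(.05,.035,.104)]:
    u=proj(t,d2w(T,X)); cv2.circle(im,tuple(np.round(u).astype(int)),1,(255,255,0),-1)
cv2.imwrite('pics/ov.png',cv2.resize(im[90:310,140:350],None,fx=2.7,fy=2.7,interpolation=cv2.INTER_CUBIC)[:,:,::-1])
# ik feasibility
O=T
for tilt in (38,42,45):
  for name,ys in (('y+',1),('y-',-1),('x+',2),('x-',-2)):
    a=np.radians(tilt); z=np.array([np.sin(a),0,-np.cos(a)]); yy=np.array([0,np.sign(ys),0.])
    if abs(ys)==1: y=yy; x=np.cross(y,z)
    else: x=yy; y=np.cross(z,x)
    M=R.from_euler('z',T[2])*R.from_matrix(np.stack([x,y,z],1)); q=M.as_quat(); q=[q[3],q[0],q[1],q[2]]
    for dy,back in ((-50,0),(20,0),(-50,130)):
      tip=np.array([-57,dy,36])/1e3; P=d2w(T,tip-z*(.022+back/1e3)); j=manip.ik(P,q); print(tilt,name,dy,back,None if j is None else np.round(j,2))
E
```

```text
[174.48148148 258.11111111] 27 [259.60784314 221.56862745] 51 [207.80645161 141.30645161] 62
pin [0.40935097 0.11479486 0.097     ] piv [ 0.49053374 -0.0837708   0.104     ] handle [0.68949746 0.03922888 0.075     ]
[312.47368421 123.05263158] 19 [240.86363636 161.45454545] 44 [323.42028986 228.46376812] 69
pin [0.41188592 0.11461102 0.097     ] piv [ 0.49134947 -0.08431738  0.104     ] handle [0.68615586 0.04022045 0.075     ]
[ 0.47570036 -0.02672938 -1.95002621] [[-3.2  2.1]
 [-0.8 -2.4]
 [-3.9  1.7]
 [-1.6 -1.8]
 [ 2.7  0.3]
 [ 6.9  0.1]]
handle local -0.1387247870349278 0.17325260361721428
38 y+ -50 0 [-0.97  0.71  0.63  1.92  0.09  1.09 -0.81]
38 y+ 20 0 [-0.9   0.8   0.69  1.8   0.04  1.11 -0.68]
38 y+ -50 130 [-1.03  0.63  0.63  1.73  0.1   1.37 -0.82]
38 y- -50 0 [-0.6   0.61  0.13  1.91  0.38  1.18  2.05]
38 y- 20 0 [-0.53  0.67  0.16  1.79  0.39  1.2   2.14]
38 y- -50 130 [-0.63  0.54  0.06  1.72  0.34  1.45  2.06]
38 x+ -50 0 [-1.3   1.15  1.26  1.93 -0.53  1.18 -1.76]
38 x+ 20 0 [-1.17  1.19  1.26  1.8  -0.54  1.2  -1.71]
38 x+ -50 130 [-1.34  0.99  1.26  1.74 -0.35  1.4
[... 829 characters left out ...]
 1.68  0.28  1.47  0.56]
45 y+ -50 0 [-0.98  0.79  0.62  1.87  0.12  1.18 -0.85]
45 y+ 20 0 [-0.91  0.87  0.67  1.75  0.1   1.19 -0.73]
45 y+ -50 130 [-1.04  0.73  0.62  1.66  0.12  1.45 -0.85]
45 y- -50 0 [-0.61  0.68  0.1   1.86  0.42  1.28  1.99]
45 y- 20 0 [-0.54  0.74  0.13  1.74  0.45  1.31  2.08]
45 y- -50 130 [-0.64  0.63  0.03  1.65  0.38  1.55  2.01]
45 x+ -50 0 [-1.31  1.24  1.26  1.88 -0.49  1.24 -1.8 ]
45 x+ 20 0 [-1.18  1.27  1.26  1.75 -0.48  1.26 -1.76]
45 x+ -50 130 [-1.33  1.1   1.26  1.67 -0.34  1.48 -1.93]
45 x- -50 0 [-0.77  0.71  0.32  1.87  0.3   1.23  0.54]
45 x- 20 0 [-0.69  0.77  0.35  1.74  0.32  1.25  0.63]
45 x- -50 130 [-0.8   0.65  0.27  1.65  0.29  1.51  0.54]
```

View pics/ov.png

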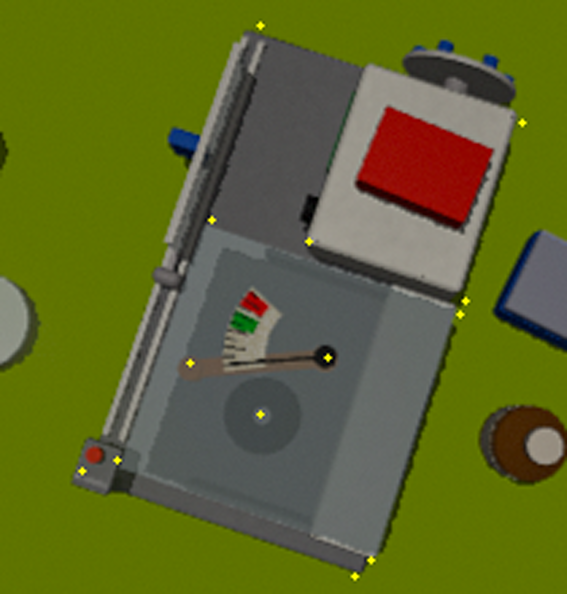

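The overlay shows the fit rotated by about 2–3° because the pin isn't at the centre of its housing. I'll refit without the pin, using the deck and cover corners and the handle line.

```bash
python3 - <<'E'
from h import *
t=cams.read_camera('top')
px=lambda u,v:(u/2.7+140-.3,v/2.7+90-.3)
obs=[(ray(t,px(362,567),.02)[:2],(.145,-.14),1),(ray(t,px(455,304),.1)[:2],(.145,.111),1),(ray(t,px(209,227),.1)[:2],(-.087,.111),1),
(np.array([.491,-.084]),(.05,.035),2),(np.array([.4735,-.0265]),(0,0),1.),(np.array([.5005,.0535]),(-.087,0),1.)]
def res(T):
    r=[w*(d2w(T[:3],(*l,0))[:2]-o) for o,l,w in obs]; r.append(1.5*(d2w(T[:3],(-.1305,T[3],0))[:2]-np.array([.688,.0385]))); return np.concatenate(r)
r=least_squares(res,[.473,-.027,-1.9,.18]); T=r.x; print(T,np.round(r.fun.reshape(-1,2)*1e3,1)); np.save('T.npy',T)
im=t['img'].copy()
pts=[(-.125,-.14,.02),(.145,-.14,.02),(.145,.315,.02),(-.125,.315,.02),(-.087,-.111,.1),(-.087,.111,.1),(.145,.111,.1),(.145,-.111,.1),(0,.125,.09),(.145,.125,.09),(-.0605,-.0117,.08),(.013,-.031,.08),(.05,.035,.104),(-.1465,T[3]-.008,.085),(-.1465,T[3]+.008,.085),(-.112,.0,.1)]
big=cv2.resize(im[90:310,140:350],None,fx=2.7,fy=2.7,interpolation=cv2.INTER_CUBIC)
for X in pts:
    u=(proj(t,d2w(T,X))+.3-[140,90])*2.7; cv2.circle(big,tuple(np.round(u).astype(int)),2,(255,255,0),-1)
cv2.imwrite('pics/ov2.png',big[:,:,::-1])
E
```

```text
[ 0.47440327 -0.02648859 -1.8999926   0.18111744] [[-5.5 -2. ]
 [-1.5 -1.1]
 [ 2.6  5.3]
 [ 0.7 -2.2]
 [ 0.9  0. ]
 [ 2.   2.3]
 [-0.  -0.1]]
```

View pics/ov2.png

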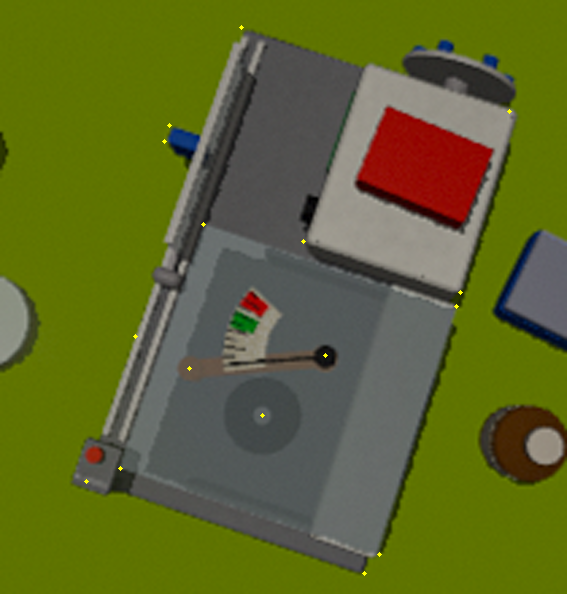

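The refit overlay agrees with the picture to about 1–2 raw pixels. Now I'll close the gripper and approach.

```bash
cat >> h.py <<'E'
T=np.load('T.npy')[:4]
def quat(tilt,ysgn=1):
    a=np.radians(tilt); z=np.array([np.sin(a),0,-np.cos(a)]); y=np.array([0,ysgn,0.]); x=np.cross(y,z)
    q=(R.from_euler('z',T[2])*R.from_matrix(np.stack([x,y,z],1))).as_quat(); return np.array([q[3],q[0],q[1],q[2]]),z
Q,ZA=quat(42)
def tcp(x,y,z,back=0,za=ZA): # tip at drive mm -> world TCP
    return d2w(T,np.array([x,y,z])/1e3-za*(manip.tcp_to_tips+back/1e3))
def fl(): # force, drive axes
    return R.from_euler('z',-T[2]).apply(manip.current_force())
def st(s=''): print(s,'t',round(manip.current_clock(),2),'F',np.round(fl(),2),'tcp',np.round(manip.current_tcp_pos(),4),flush=True)
E
python3 - <<'E'
from h import *
manip.close(20); st('closed'); print(manip.tcp_to_tips,manip.current_gripper_width())
manip.move_ptp(tcp(-57,-52,40,130),Q); st('pre')
manip.move_linear(tcp(-57,-52,40,45),rate=.2); st('near')
p=cams.read_camera('scene'); save(p,'near')
w=cams.read_camera('wrist'); save(w,'wr')
im=np.hstack([cv2.resize(p['img'][60:260,150:400],None,fx=1.6,fy=1.6),cv2.resize(w['img'],(400,320))[:, :]])
cv2.imwrite('pics/near2.png',im[:,:,::-1])
E
```

```text
closed t 2.12 F [-0.5  -1.   -0.51] tcp [0.1606 0.6299 0.2534]
0.022 0.0014517875219066413
pre t 4.24 F [ 0.32  0.57 -0.04] tcp [0.4764 0.1419 0.1529]
near t 4.82 F [-0.22 -0.29 -0.56] tcp [0.4587 0.0876 0.0901]
```

View pics/near2.png

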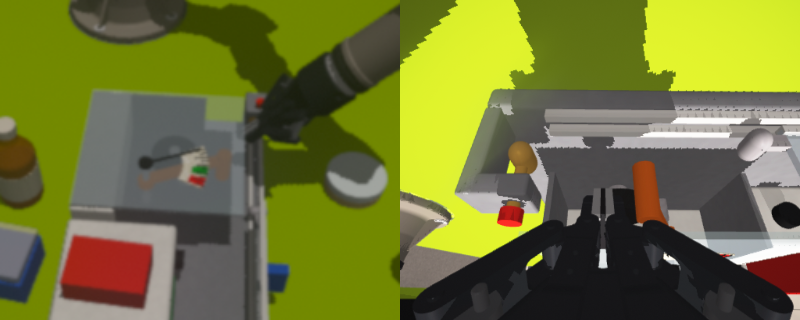

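The scene crop shows the closed fingers at the front opening, next to the catch. In the wrist view the roller is about (645,190), to the right of the fingertips, and the catch is on the left. I'll shift slightly in y away from the catch, then insert stepwise while watching the force.

```bash
python3 - <<'E'
from h import *
manip.move_linear(tcp(-57,-45,40,45),rate=.1); manip.dwell(.1); F0=fl(); st('shift')
for b in (30,20,10,5,0):
    manip.move_linear(tcp(-57,-45,40,b),rate=.1); f=fl()-F0; st(b)
    if np.abs(f).max()>4: print('stop',f); break
w=cams.read_camera('wrist'); save(w,'wr2')
p=cams.read_camera('top')
cv2.imwrite('pics/in.png',np.hstack([cv2.resize(w['img'],(400,300)),cv2.resize(p['img'][130:310,150:330],(300,300))])[:,:,::-1])
E
```

```text
shift t 5.27 F [-0.48  0.    0.32] tcp [0.465  0.0846 0.0899]
30 t 5.57 F [-0.03 -0.9  -0.27] tcp [0.4609 0.0744 0.0785]
20 t 5.82 F [-0.75  0.06 -0.65] tcp [0.459  0.0683 0.0712]
10 t 6.07 F [-1.48  0.15  0.27] tcp [0.4568 0.062  0.0638]
5 t 6.32 F [0.51 0.01 0.19] tcp [0.456 0.059 0.06 ]
0 t 6.57 F [-0.07 -0.28 -0.47] tcp [0.4549 0.0558 0.0562]
```

View pics/in.png

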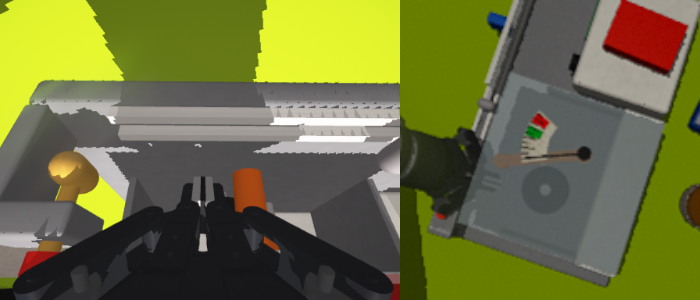

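No contact yet and the insertion is clear; the pointer is at rest. Next I'll push in steps, reading the pointer from the top camera and the force.

```bash
cat >> h.py <<'E'
PIV=np.array([.4905,-.0838,.104])
def pointer(save_as=None):
    p=cams.read_camera('top'); g=cv2.cvtColor(p['img'],cv2.COLOR_RGB2GRAY).astype(np.float32)
    qs=np.radians(np.arange(-8,46,.5)); r=np.linspace(.015,.06,30)
    a=qs[:,None]-.4; L=np.stack([-np.cos(a)*r,np.sin(a)*r,0*a*r],-1)
    W=PIV+R.from_euler('z',T[2]).apply(L.reshape(-1,3)); u=proj(p,W).reshape(len(qs),30,2).astype(np.float32)
    v=cv2.remap(g,u[...,0],u[...,1],cv2.INTER_LINEAR).mean(1); 
    if save_as: save(p,save_as)
    w=np.clip(np.sort(v)[10]-v,0,None); k=np.abs(qs-qs[v.argmin()])<np.radians(3)
    return np.degrees((w*qs*k).sum()/(w*k).sum())
E
python3 - <<'E'
from h import *
print('rest',pointer()); F0=fl()
for y in (-40,-36,-32,-28,-22,-14):
    manip.move_linear(tcp(-57,y,40),rate=.05); manip.dwell(.05); f=fl()-F0
    print(y,np.round(f,1),'ptr',round(pointer(),1),'t',manip.current_clock())
    if np.abs(f).max()>12: break
E
```

```text
rest 0.40621408850726437
-40 [ 1.1 -0.5  0.4] ptr 0.4 t 7.0667
-36 [ 0.6 -1.3 -0.2] ptr 0.4 t 7.4167
-32 [-3.1 -5.3  2.1] ptr 1.4 t 7.7667
-28 [-4.  -6.4  2.8] ptr 3.3 t 8.1167
-22 [-5.  -6.   1.3] ptr 6.2 t 8.4833
-14 [-6.3 -6.3  1.4] ptr 10.4 t 8.8917
```

```bash
python3 - <<'E'
from h import *
for y,b in ((-4,2),(6,4),(13,4),(17,4)):
    manip.move_linear(tcp(-57,y,40,b),rate=.05); manip.dwell(.05); f=fl(); a=pointer('hold' if y==17 else None)
    print(y,np.round(f,1),'ptr',round(a,1),'t',manip.current_clock())
    if np.abs(f).max()>16 or a>27: break
im=cv2.imread('pics/hold.png'); cv2.imwrite('pics/hold2.png',cv2.resize(im[150:290,170:310],None,fx=4,fy=4,interpolation=cv2.INTER_CUBIC))
E
```

```text
-4 [-6.3 -8.  -0.1] ptr 15.2 t 9.3417
6 [-5.8 -7.1 -2.1] ptr 19.8 t 9.7917
13 [-6.1 -6.5 -0.5] ptr 23.2 t 10.1833
17 [-6.5 -7.8 -1.3] ptr 25.2 t 10.5333
```

View pics/hold2.png

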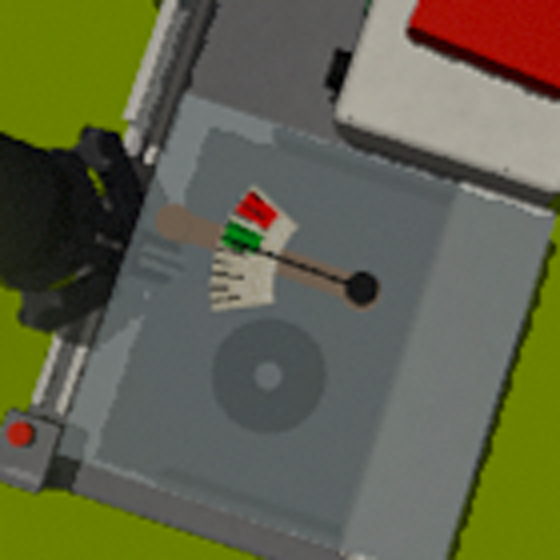

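The pointer is in the lower part of the green band, about (245,245) in the crop, reading 25.2°. I'll go to the middle, hold, then ease back.

```bash
python3 - <<'E'
from h import *
manip.move_linear(tcp(-57,20.5,40,4),rate=.03); print('hold',pointer(),manip.current_clock())
manip.dwell(1.7); print('end',pointer(),manip.current_clock())
for y,b in ((0,3),(-20,1),(-36,0),(-45,0)):
    manip.move_linear(tcp(-57,y,40,b),rate=.03); print(y,round(pointer(),1),np.round(fl(),1),manip.current_clock())
manip.move_linear(tcp(-57,-45,40,150),rate=.15); st('out')
p=cams.read_camera('top'); print('rest',pointer('after'))
for n in ('guard_handle',): print([(np.round(d['location'],4),round(d['p'],2)) for d in cams.tip_of(p,n)])
Q2,z2=quat(0); 
for s in (1,-1):
    q,z=quat(0,s)
    for y in (230,30): 
        j=manip.ik(tcp(-133,y,45,0,z),q); print(s,y,None if j is None else np.round(j,2))
print(np.round(manip.current_q(),2))
E
```

```text
hold 27.00800993407291 10.85
end 26.89734334856643 12.6
0 17.1 [-4.6 -7.4  1. ] 13.4833
-20 8.3 [ 2.7 -3.4  1.3] 14.35
-36 0.5 [-0.8 -2.8 -0.4] 15.0833
-45 0.4 [ 0.7 -0.6 -0. ] 15.5833
out t 16.73 F [0.75 0.01 0.08] tcp [0.4868 0.15   0.1674]
rest 0.3868636705319284
[(array([0.6878, 0.0354, 0.0589]), 0.63), (array([ 4.101e-01, -2.601e-01,  1.000e-04]), 0.54)]
1 230 [-0.31  0.74  0.34  1.47 -0.28  0.98 -0.23]
1 30 [-0.57  0.48  0.42  1.95 -0.28  0.77 -0.32]
-1 230 [ 0.12  0.73 -0.33  1.45  0.26  1.    2.54]
-1 30 [-0.12  0.44 -0.15  1.94  0.1   0.77  2.49]
[-1.06  0.66  0.62  1.69  0.14  1.44 -0.83]
```

The pointer held at 27° for 1.7 s and returned gently to rest. Now the guard.

```bash
python3 - <<'E'
from h import *
q,z=quat(0)
P=lambda y,h:tcp(-133,y,h,0,z)
manip.move_ptp(P(222,170),q); st('above')
manip.move_linear(P(222,48),rate=.15); manip.dwell(.1); F0=fl(); st('down')
manip.move_linear(P(60,48),rate=.08); print(np.round(fl()-F0,1)); st()
for y in (48,42,38,36,34,32,30,28,26,24,22):
    manip.move_linear(P(y,48),rate=.03); manip.dwell(.05); f=fl()-F0; print(y,np.round(f,1),manip.current_clock())
    if abs(f[1])>25: break
    if y<=32 and abs(f[1])<1.2 : print('clicked?'); break
p=cams.read_camera('top'); save(p,'g'); s=cams.read_camera('scene'); save(s,'gs')
for c in (p,s):
    for d in cams.tip_of(c,'guard_handle')[:2]:
        v=d2w([0,0,-T[2]],np.array(d['location'])-[T[0],T[1],0]); print(np.round(v,4),round(d['p'],2))
cv2.imwrite('pics/g2.png',np.hstack([cv2.resize(p['img'][90:310,140:350],(400,420)),cv2.resize(s['img'][80:300,180:380],(380,420))])[:,:,::-1])
E
```

```text
above t 17.93 F [-0.27  0.3   0.19] tcp [0.7264 0.0305 0.1907]
down t 19.0 F [ 0.35  0.71 -0.61] tcp [0.7285 0.0275 0.0716]
[-1.1  0.8  1.7]
 t 21.18 F [-0.75  1.51  1.06] tcp [0.5741 0.0796 0.0698]
48 [-0.6 -0.6  0.4] 21.775
42 [-0.5  7.1 -3.6] 22.175
38 [ -0.7  13.7 -10.3] 22.5083
36 [ -1.1  16.7 -13.2] 22.8083
34 [-0.3 10.1 -5.7] 23.1083
32 [-0.4  6.1 -2. ] 23.4083
30 [ 0.2  4.6 -0.8] 23.7083
28 [-0.5  2.5  2.7] 24.0083
26 [0.1 0.  2.1] 24.3083
clicked?
[-0.1311  0.0021  0.0605] 0.91
[-0.1345  0.0022  0.063 ] 0.6
```

View pics/g2.png

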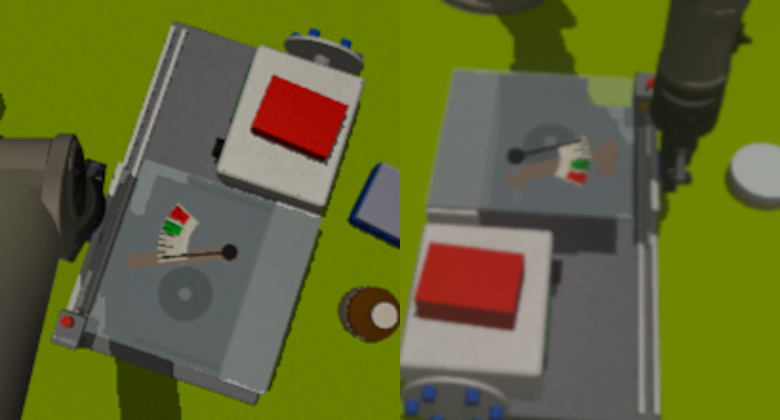

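The force peaked at about 17 N and then fell to zero, and the handle reads about y = 2 mm, so it looks clicked. I'll nudge lightly until the end stop is felt, then withdraw and check.

```bash
python3 - <<'E'
from h import *
q,z=quat(0); P=lambda y,h:tcp(-133,y,h,0,z); F0=fl()
for y in (25,24,23,22,21,20,19):
    manip.move_linear(P(y,48),rate=.03); manip.dwell(.05); f=fl()-F0; print(y,np.round(f,1))
    if f[1]>7: break
manip.move_linear(P(45,48),rate=.08); manip.move_linear(P(45,200),rate=.2)
manip.move_ptp([.25,.5,.3],quat(0)[0]) if manip.ik([.25,.5,.3],quat(0)[0]) is not None else None
st('away')
p=cams.read_camera('top'); s=cams.read_camera('scene'); print('ptr',pointer())
for c in (p,s):
    for d in cams.tip_of(c,'guard_handle')[:1]:
        print(np.round(d2w([0,0,-T[2]],np.array(d['location'])-[T[0],T[1],0]),4),round(d['p'],2))
    for n in ('slide_box','petri_dishes','beaker','reagent_bottle','tip_box'):
        print(n,[np.round(d['location'],3).tolist() for d in cams.tip_of(c,n)[:1]])
cv2.imwrite('pics/f2.png',np.hstack([cv2.resize(p['img'][90:310,90:350],(400,340)),cv2.resize(s['img'][80:300,180:450],(400,340))])[:,:,::-1])
E
```

```text
25 [-0.1 -0.  -0.1]
24 [ 0.4  1.2 -1. ]
23 [ 1.7  2.1 -1.3]
22 [ 1.3  4.6 -2.4]
21 [ 0.1  7.6 -6.3]
away t 29.27 F [ 0.34  0.58 -0.29] tcp [0.2514 0.4991 0.2998]
ptr 0.4081411549522506
[-0.1304  0.0025  0.0585] 0.64
slide_box [[0.651, -0.17, 0.09]]
petri_dishes [[0.53, 0.233, 0.002]]
beaker [[0.711, 0.268, -0.001]]
reagent_bottle []
tip_box [[0.708, 0.267, -0.0]]
[-0.132  -0.0009  0.0653] 0.97
slide_box [[0.654, -0.171, 0.091]]
petri_dishes [[0.532, 0.234, 0.004]]
beaker [[0.702, 0.263, -0.002]]
reagent_bottle [[0.413, -0.263, 0.0]]
tip_box [[0.539, -0.316, -0.003]]
```

View pics/f2.png

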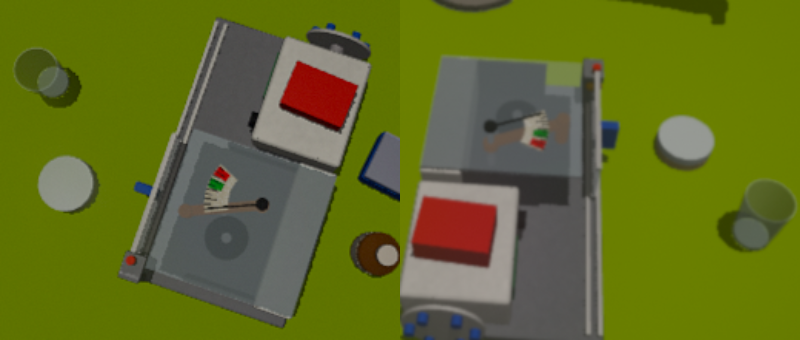

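The guard is shut with its end stop felt (handle at y ≈ 0, top crop (143,188)), the pointer is at rest, and the bystanders haven't moved.

```bash
python3 -c "
from h import *
print(workorder.hand_in())"
```

```text
the job is handed in; nothing more can be done
None
```

I held the tensioner at 27° in the green band for 1.7 s and eased it back to rest, then pushed the guard shut past its catch to the end stop; the other things are where they were, and the job is handed in (result not shown).

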